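# Strip two strainer cascades into their rinse dishes

### The job

The cell suspension has run through the two stacks of strainers on the glass jars: take the stacks apart and stand each strainer, mesh end down and near the middle, on the floor of the rinse dish of its own colour. Keep every strainer upright all the time, because what it has caught must not fall out.

Things in the scene. Friction and masses are not known exactly. Their poses are not given: they have to be found in the camera images.
- strainer_white: white cell strainer, 34 mm tall: tapered spigot, foot 25 mm wide, z = 0 to 14 mm; ribbed collar 40 mm wide, z = 14 to 34 mm, hollow; flat tab 12 mm wide, 3 mm thick at the rim along +x, out to 38 mm. Origin: centre of the foot; z up its axis. 16 to 28 g. Grip the collar along its y, clear of the tab. Starts on top of the stack of three
- strainer_yellow: yellow stackable cell strainer, shape, sizes and axes as the white one. Starts second from below in one of the two stacks (one of three, one of two). A spigot sits loosely, 2 mm play, in the collar below it, shoulder on rim: strainers follow at 20 mm and lift straight out. Tabs of a stack point different ways
- strainer_red: red stackable cell strainer, shape, sizes and axes as the white one. Starts second from below in the other stack than the yellow one
- strainer_blue: blue stackable cell strainer, shape, sizes and axes as the white one. Starts at the bottom of one stack, its spigot in the mouth of a squat clear glass jar: fixed, 74 mm wide at its rubber foot, 60 mm body, rim 44 mm wide at z = 70 mm
- strainer_green: green stackable cell strainer, shape, sizes and axes as the white one. Starts at the bottom of the other stack, on the other, equal jar
- dish_white: white round low rinse dish, standing fast on the bench: 62 mm across the rim, inside 54 mm wide and flat, floor 2 mm above the bench, rim 12 mm above the bench. Origin: centre of its underside; z up
- dish_yellow: yellow round low rinse dish, same shape, size and origin as the white one
- dish_red: red round low rinse dish, same shape, size and origin as the white one
- dish_blue: blue round low rinse dish, same shape, size and origin as the white one
- dish_green: green round low rinse dish, same shape, size and origin as the white one
Not all that is in view belongs to the job. There is more than one size of the dish_yellow; the job needs the largest.

How it is judged:
By the outcome, as a careful person would: the job done as asked, in the order asked, and still so for the second after the job is handed in, with the robot touching nothing.
It also fails if it takes over 120 s, if anything falls off the work surface, if the arm or the gripper's body presses on something with over 40 N, if the wrist force passes 120 N, or if a joint passes its speed limit or range.

### The arm

A 6-joint arm with a two-finger parallel gripper is mounted at the origin on a cart in front of the work surface, level with it; the furniture and walls round the work are solid. World frame = base frame: x ahead of the robot, y to its left, z up, the work surface at z = 0. Lengths are in m, angles in rad, forces in N, time in s.
With the tool pointing down it reaches from about 0.375 to 0.9 m from the base axis. Payload 3.1 kg.
Tool frame: the origin (TCP) lies between the finger pads; the fingertips stand 11 mm ahead of it and the grasp point (between the pads) lies 8 mm behind it; z points along the fingers, y is the line along which they close (so a half turn about z gives the same grasp; the last joint's range is limited). The gripper opens to 87 mm and grips with 3 to 60 N. Pads are 19 mm wide; open, the fingers measure 117 mm over their backs; the gripper's body (75 mm by 190 mm) begins 51 mm behind the grasp point.
Start: joints at [-1.512, 0.527, 1.433, -0, 1.181, -0.178], TCP at [0.147, -0.607, 0.212] pointing down, gripper open.
Joint ranges: [-3.08, 3.08], [-0.75, 2.2], [0.22, 2.44], [-1.43, 4.57], [0, 2.65], [-2.85, 2.85]. Speed limits (rad/s): [2.79, 2.79, 3.14, 3.14, 3.14, 3.14].

### API

Orientations are given as a unit quaternion [x, y, z, w].
In Python, from rig import get_obs, camera, hand_in gives the robot as it stands.
- The arm moves only by the shell command python3 -m pendant 'ROWS' [FORCE]. ROWS is JSON, a list that holds one entry, the list of rows, each a list of 7 numbers: the shift along the tool's x, y, z in m, then the turn, a rotation vector about the tool's x, y, z in degrees, then the opening, from 0 (shut) to 1 (fully open). In form: [[[x, y, z, ax, ay, az, fingers], ...]]. A call has exactly 5 rows; each row shifts and turns the commanded pose from where the row before left it, along the tool's axes as they then stand; what a row does not reach is not made up. A row lasts 1/8 s, in which the tool goes at most 62.5 mm and 10.7 degrees, less where a joint would pass 70% of its speed; a pose out of reach is approached as far as the arm can. A call with a gripper value outside its range is refused whole. The fingers move at their own pace and stop on an object; FORCE is the grip in N (left out, the last holds). Time passes only in rows, so rows that do not move let the fingers close, or fill a call up. It gives the time, the measured TCP pose, the force, the opening and the grip force at its end, in the units of the state.
- get_obs(): the state, without advancing time (a new reading comes with each control period).
- camera(name): name is "scene" or "top"; returns a dict with "img" (400x640x3 uint8, red, green, blue), "intrinsics" (3x3 intrinsics, pixels), "k1" (the pictures are not rectified: a ray, as slopes to the right and down, at radius r is drawn at 1 + k1 r^2 times it, then the intrinsics apply), "R" (3x3) and "t" (3): a world point X has camera coordinates R X + t. Camera axes: x right, y down, z forward; pixel columns grow to the right and rows downward; lengths in m; the calibration is good to about 2 mm. A picture is of the moment at which its call begins. There is no depth.
- hand_in(): hands the job in; it is judged then, once.
The state is a dict: "time": time; "q": joint angles; "joint_velocities": joint speeds; "joint_torque": joint torques, N m; "position": TCP position; "tool_rot": TCP orientation; "ft_force": force on the tool from outside, world axes, zero at the start; "moment": the same for the moment, N m; "grip_width": finger opening in m; "grip_force": force on a finger pad.
Only numpy, scipy, OpenCV 4.12 (cv2) and the standard library are available. Lean on these libraries where they do the work, as an engineer would, in place of code of your own. Each camera call takes 0.05 s, during which the arm holds its last target. There are 200 camera calls.

## Working session

There is one attempt and no reset: what is moved stays moved. The work goes in short steps, Python scripts to look and compute and a shell command to move; the robot and the scene stay as the last step left them, time stands still between calls to the robot, and variables do not carry over. Pictures are saved under pics/ and viewed, at most 14 in all, crops included, and the job is handed in when it is done.

```bash
ls; mkdir -p pics; python3 - <<'E'
from rig import get_obs,camera
import cv2
o=get_obs();print({k:(o[k]) for k in('time','position','tool_rot','grip_width','ft_force')})
for n in('scene','top'):
    c=camera(n);cv2.imwrite(f'pics/{n}0.png',c['img'][:,:,::-1]);print(n,c['intrinsics'],c['k1'],c['R'],c['t'])
E
```

```text
pics
{'time': 0.0, 'position': array([ 0.14720834, -0.60664805,  0.21145583]), 'tool_rot': array([ 9.92938459e-01,  1.18625657e-01,  6.13906430e-05, -1.08015508e-03]), 'grip_width': 0.08700437691346882, 'ft_force': array([-0.47711581,  0.6262609 , -0.29465855])}
scene [[387.77509692   0.         319.5302264 ]
 [  0.         387.77509692 201.27575961]
 [  0.           0.           1.        ]] -0.010556991832215663 [[-0.8361962  -0.54822467  0.01502116]
 [-0.3034232   0.43964258 -0.84536901]
 [ 0.4568482  -0.71145212 -0.53397153]] [0.38105936 0.34035932 0.52912748]
top [[391.60804803   0.         323.65968976]
 [  0.         391.60804803 194.21204757]
 [  0.           0.           1.        ]] 0.009701546488652067 [[ 0.00603811 -0.99979384  0.01938616]
 [-0.9966429  -0.00759972 -0.0815179 ]
 [ 0.08164843 -0.01882886 -0.99648332]] [-0.20957212  0.60461409  0.87253783]
```

View pics/scene0.png

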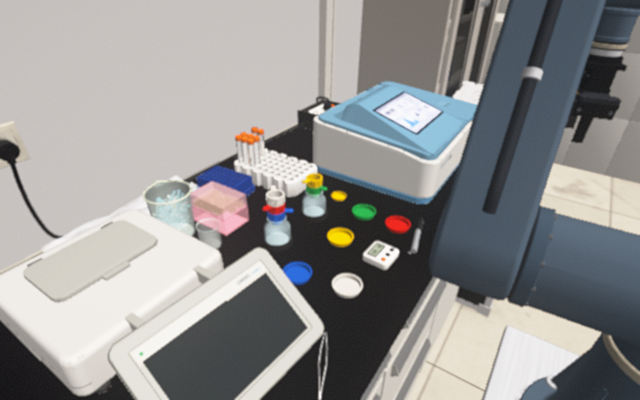

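View pics/top0.png

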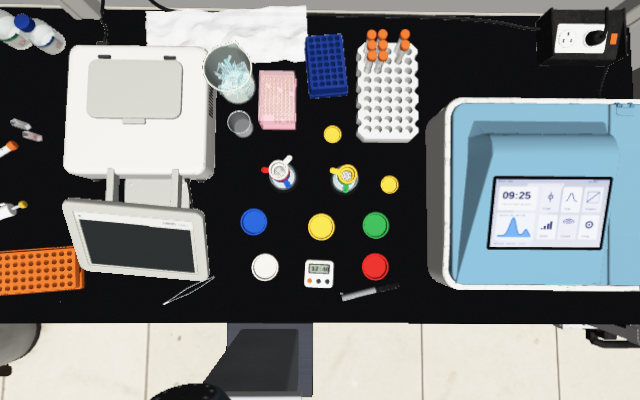

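The top view shows the three-stack (white/red/blue) at about (281,172) and the two-stack (yellow/green) at (346,177). The dishes are blue (254,221), white (265,267), green (376,225) and red (375,267). The yellow candidates are (321,227), (333,134) and (390,184). (321,227) looks largest and should be the one meant, so I'm confirming it in an enlarged crop.

```bash
cat > h.py <<'E'
import numpy as np,cv2
from rig import get_obs,camera
from scipy.spatial.transform import Rotation as Ro
def und(c,uv):
    return cv2.undistortPoints(np.array([[uv]],float),c['intrinsics'],np.array([c['k1'],0,0,0,0.]))[0,0]
def ray(c,uv):
    x=und(c,uv);d=c['R'].T@np.array([x[0],x[1],1]);return -c['R'].T@c['t'],d
def atz(c,uv,z):
    o,d=ray(c,uv);return o+d*(z-o[2])/d[2]
def tri(c1,u1,c2,u2):
    o1,d1=ray(c1,u1);o2,d2=ray(c2,u2)
    s=np.linalg.lstsq(np.c_[d1,-d2],o2-o1,rcond=None)[0]
    a,b=o1+d1*s[0],o2+d2*s[1];return (a+b)/2,np.linalg.norm(a-b)
def proj(c,X):
    r=cv2.projectPoints(np.array([X],float).reshape(-1,1,3),cv2.Rodrigues(c['R'])[0],c['t'],c['intrinsics'],np.array([c['k1'],0,0,0,0.]))[0];return r[:,0]
def blobs(c,lo,hi,roi,s=None):
    x0,y0,x1,y1=roi
    h=cv2.cvtColor(np.ascontiguousarray(c['img']),cv2.COLOR_RGB2HSV)[y0:y1,x0:x1]
    m=cv2.inRange(h,np.array(lo),np.array(hi))
    cs,_=cv2.findContours(m,cv2.RETR_EXTERNAL,cv2.CHAIN_APPROX_NONE)
    return [(cv2.fitEllipse(k+np.array([x0,y0])),cv2.contourArea(k)) for k in cs if cv2.contourArea(k)>40 and len(k)>5]
E
python3 - <<'E'
from h import *
t=camera('top');s=camera('scene')
for n,lo,hi in(('blue',(100,120,60),(125,255,255)),('yellow',(20,120,100),(32,255,255)),('green',(50,100,60),(85,255,255)),('red',(0,150,120),(8,255,255)),('white',(0,0,170),(180,50,255))):
    for nm,c,roi in(('top',t,(225,115,415,290)),('scene',s,(255,170,425,310))):
        for e,a in blobs(c,lo,hi,roi):
            print(n,nm,np.round(e[0],1),np.round(e[1],1),a,atz(c,e[0],.012).round(4)[:2])
a=cv2.resize(t['img'][115:295,225:425],None,fx=2.9,fy=2.9,interpolation=cv2.INTER_CUBIC)
b=cv2.resize(s['img'][165:250,255:335],None,fx=2.6,fy=2.6,interpolation=cv2.INTER_CUBIC)
p=np.zeros((max(a.shape[0],b.shape[0]),a.shape[1]+b.shape[1],3),np.uint8);p[:a.shape[0],:a.shape[1]]=a;p[:b.shape[0],a.shape[1]:]=b
print(p.shape);cv2.imwrite('pics/crop1.png',p[:,:,::-1])
E
```

```text
blue top [253.3 221.3] [26.6 27. ] 562.0 [ 0.5431 -0.0435]
blue scene [298.1 272. ] [23.3 28.5] 507.0 [ 0.5392 -0.0462]
blue scene [279.6 214. ] [11.7 24.2] 120.5 [ 0.7031 -0.1927]
yellow top [320.9 226.5] [26.3 26.7] 549.5 [ 0.532  -0.1998]
yellow top [389.2 184.2] [17.6 17.8] 244.0 [ 0.632  -0.3592]
yellow top [344.9 173. ] [18.3 26. ] 325.5 [ 0.6575 -0.2552]
yellow top [332.2 133.7] [17.3 17.4] 234.5 [ 0.7509 -0.2252]
yellow scene [340.1 236.4] [19.3 27.2] 409.0 [ 0.5291 -0.1993]
yellow scene [338.4 195.5] [10.1 15.6] 121.5 [ 0.6264 -0.3544]
yellow scene [313.9 180.2] [13.7 19.1] 194.5 [ 0.7295 -0.3873]
green top [375.4 224.9] [26.1 26.4] 541.5 [ 0.5365 -0.3263]
green scene [363.7 211.3] [16.9 24.9] 327.5 [ 0.533  -0.3248]
green scene [316.3 189.5] [ 7.9 20. ] 84.5 [ 0.6941 -0.3468]
red top [374.9 266.3] [26.1 26.7] 545.5 [ 0.4414 -0.3248]
red scene [397.7 223.6] [16.4 25.6] 326.5 [ 0.4383 -0.3239]
red scene [273.6 207.6] [ 8.7 21. ] 83.5 [ 0.7341 -0.2072]
white top [318.4 273.6] [30.3 31.5] 707.0 [ 0.4243 -0.1947]
white top [264.5 267. ] [25.6 26.4] 530.0 [ 0.439  -0.0711]
white top [337.3 182.9] [ 6.5 16.2] 70.0 [ 0.634  -0.2374]
white top [346.2 175.3] [7.8 8.6] 50.5 [ 0.6522 -0.2582]
white top [281.3 170.9] [23.3 29.8] 416.0 [ 0.6612 -0.1062]
white top [386.7 127.4] [28.9 66. ] 1378.0 [ 0.7675 -0.3543]
white top [276.2 117.6] [ 5.7 48.5] 178.5 [ 0.7882 -0.0923]
white scene [347.  284.4] [22.4 30.3] 530.5 [ 0.4373 -0.0718]
white scene [276.8 278.9] [23.7 80.2] 1103.0 [ 0.563  -0.0056]
white scene [381.4 253.9] [23.4 33.5] 567.5 [ 0.4215 -0.1964]
white scene [277.2 233.4] [22.7 23.9] 386.0 [ 0.6574 -0.1255]
white scene [313.6 205.9] [19.7 21.2] 291.5 [ 0.6533 -0.2729]
white scene [421.7 188.8] [ 4.9 34.4] 92.5 [ 0.4507 -0.5207]
white scene [282.  182.2] [35.6 57.9] 1125.5 [ 0.7987 -0.3251]
(522, 788, 3)
```

View pics/crop1.png

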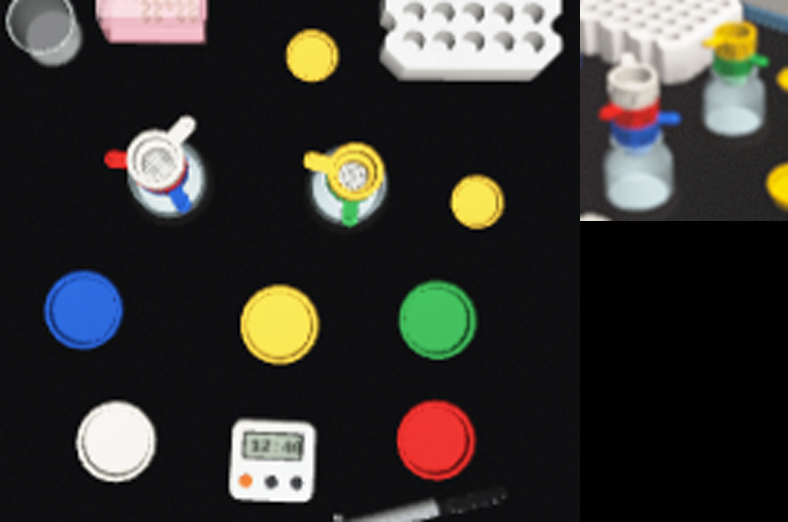

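The crop confirms the yellow dish: (321,227) is about 26 px wide against 17 px for the other two, so it is the largest. The left stack is white/red/blue from the top, and the right stack is yellow/green. Next I'm triangulating the rims and checking them with an overlay.

```bash
cat > m.py <<'E'
from h import *
from scipy.optimize import least_squares
t=camera('top');s=camera('scene')
print(tri(t,(278.4,170.2),s,(275.4,196.5)),tri(t,(347.1,174),s,(315,179.6)))
for n,zz in (('W',.13),('Y',.11)):
    for c,u in zip((t,s),((278.4,170.2),(275.4,196.5)) if n=='W' else ((347.1,174),(315,179.6))): print(n,atz(c,u,zz).round(4))
def circ(x,y,z,r,a=np.linspace(0,2*np.pi,49)):return np.c_[x+r*np.cos(a),y+r*np.sin(a),0*a+z]
def overlay(c,roi,f,items):
    x0,y0,x1,y1=roi;im=cv2.resize(c['img'][y0:y1,x0:x1],None,fx=f,fy=f,interpolation=cv2.INTER_CUBIC)
    for X in items:
        p=((proj(c,X)-[x0,y0]+.5)*f).astype(int);cv2.polylines(im,[p.reshape(-1,1,2)],False,(255,0,255),1)
    return im
E
python3 - <<'E'
from m import *
st={'W':(.6505,-.118,.13),'Y':(.6425,-.266,.11)}
for k,u in (('W',((278.4,170.2),(275.4,196.5))),('Y',((347.1,174),(315,179.6)))):
    P,_=tri(t,u[0],s,u[1]);st[k]=(*P[:2],st[k][2])
it=[circ(*v,.02) for v in st.values()]+[circ(*v[:2],.07,.022) for v in st.values()]
a=overlay(t,(255,145,375,200),6,it);b=overlay(s,(250,170,340,250),3.6,it)
p=np.zeros((a.shape[0]+b.shape[0],a.shape[1],3),np.uint8);p[:a.shape[0]]=a;p[a.shape[0]:,:b.shape[1]]=b[:,:]
cv2.imwrite('pics/ov1.png',p[:600,:800,::-1]);print(p.shape)
E
```

```text
(array([ 0.64577697, -0.11109149,  0.12541342]), np.float64(0.0019529618258676091)) (array([ 0.64074424, -0.2545459 ,  0.10322395]), np.float64(0.005135113335701))
W [ 0.6459 -0.111   0.13  ]
W [ 0.64   -0.1057  0.13  ]
Y [ 0.642  -0.2527  0.11  ]
Y [ 0.6316 -0.2454  0.11  ]
(618, 720, 3)
```

View pics/ov1.png

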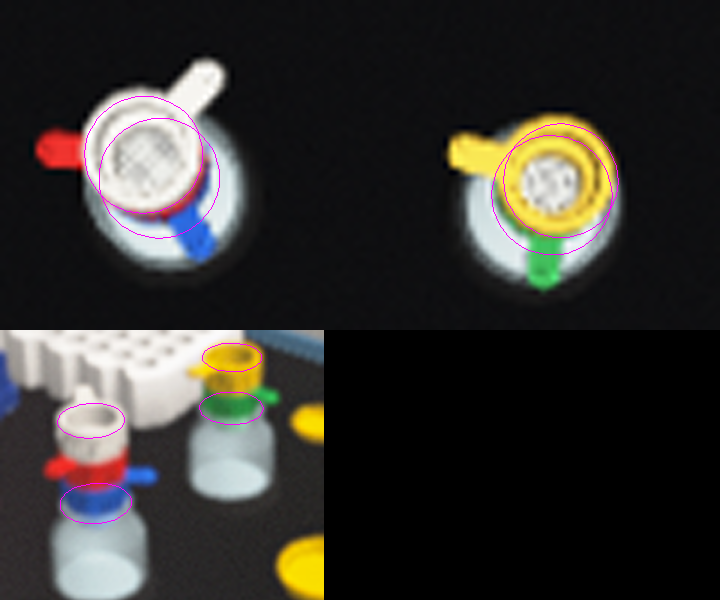

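The overlay shows both rims matching closely, about 0.5 px off in the top view. The refined rim centres are white: top (278.5,169.7), scene (275.1,195.1); yellow: top (347.3,173.8), scene (313.9,177.0).

```bash
python3 - <<'E'
from m import *
for z,p in((.13,((278.5,169.7),(275.1,195.1))),(.11,((347.3,173.8),(313.9,177)))):
    print(tri(t,p[0],s,p[1]),atz(t,p[0],z),atz(s,p[1],z))
for p in(((320.9,226.5),(340.1,236.4)),((253.3,221.3),(298.1,272)),((375.4,224.9),(363.7,211.3)),((374.9,266.3),(397.7,223.6)),((264.5,267),(347,284.4))): print(tri(t,p[0],s,p[1]))
E
python3 -m pendant '[[[0,0,0,0,0,0,1],[0,0,0,0,0,0,1],[0,0,0,0,0,0,1],[0,0,0,0,0,0,1],[0,0,-0.02,0,0,0,1]]]' 10
```

```text
(array([ 0.64577697, -0.11109149,  0.12541342]), np.float64(0.0019529618258676091)) (array([ 0.64074424, -0.2545459 ,  0.10322395]), np.float64(0.005135113335701))
W [ 0.6459 -0.111   0.13  ]
W [ 0.64   -0.1057  0.13  ]
Y [ 0.642  -0.2527  0.11  ]
Y [ 0.6316 -0.2454  0.11  ]
(array([ 0.64651597, -0.11148015,  0.12846893]), np.float64(0.0016078316215685788)) [ 0.6469692  -0.11116962  0.13      ] [ 0.64408005 -0.10983125  0.13      ]
(array([ 0.64154308, -0.25360148,  0.11045904]), np.float64(0.002018103150819971)) [ 0.64247407 -0.25311952  0.11      ] [ 0.64107419 -0.25471007  0.11      ]
(array([ 0.53104827, -0.20037307,  0.01050293]), np.float64(0.0024017116419625508))
(array([ 0.54112095, -0.04475066,  0.01240516]), np.float64(0.004799879127503582))
(array([ 0.53551771, -0.32738356,  0.00953547]), np.float64(0.00242511190442201))
(array([ 0.44017566, -0.3256297 ,  0.01007029]), np.float64(0.0024585285893335283))
(array([ 0.43816477, -0.07151606,  0.01187094]), np.float64(0.0015876624294607158))
time: 1.02
position: [0.1472, -0.6061, 0.231]
tool_rot: [0.993, 0.119, 0.0, -0.002]
ft_force: [0.0, -0.8, 0.1]
grip_width: 0.0872
grip_force: 0.0
```

```bash
python3 - <<'E'
from m import *
print(tri(t,(207,209),s,(263,250)),tri(t,(208,279),s,(323,325)))
print(tri(t,(428,288),s,(435,199)), 'instr', atz(t,(428,288),.1))
E
```

```text
(array([ 0.64577697, -0.11109149,  0.12541342]), np.float64(0.0019529618258676091)) (array([ 0.64074424, -0.2545459 ,  0.10322395]), np.float64(0.005135113335701))
W [ 0.6459 -0.111   0.13  ]
W [ 0.64   -0.1057  0.13  ]
Y [ 0.642  -0.2527  0.11  ]
Y [ 0.6316 -0.2454  0.11  ]
(array([0.56329869, 0.03310287, 0.11395432]), np.float64(0.00805628038592794)) (array([0.41427144, 0.05214429, 0.02954897]), np.float64(0.0010877972230106836))
(array([ 0.39325065, -0.4409349 ,  0.03870766]), np.float64(0.007810109618739443)) instr [ 0.40632383 -0.42188305  0.1       ]
```

```bash
python3 -m pendant '[[[0.03,0,0,0,0,10,1],[0.03,0,0,0,0,10,1],[0.03,0,0,0,0,10,1],[0,0,0,0,0,10,1],[0,0,0,0,0,3.6,1]]]'; python3 -c "
from h import *
o=get_obs();print(o['q'],Ro.from_quat(o['tool_rot']).as_matrix())"
```

```text
time: 1.75
position: [0.2368, -0.6014, 0.2316]
tool_rot: [0.966, -0.259, -0.0, -0.0]
ft_force: [0.3, -0.3, 0.8]
grip_width: 0.0872
grip_force: 0.0
[-1.36829816e+00  5.37990369e-01  1.35403103e+00 -1.04651855e-04
  1.25035004e+00  7.27333837e-01] [[ 8.65422758e-01 -5.01042300e-01 -2.53922312e-04]
 [-5.01042014e-01 -8.65422641e-01  7.42897739e-04]
 [-5.91973309e-04 -5.15694863e-04 -9.99999692e-01]]
```

```bash
python3 -m pendant '[[[-0.0211,-0.0458,0,0,0,0,1],[-0.0211,-0.0458,0,0,0,0,1],[-0.0211,-0.0458,0,0,0,0,1],[-0.0211,-0.0458,0,0,0,0,1],[-0.0211,-0.0458,0,0,0,0,1]]]'
python3 -m pendant '[[[0.0215,-0.04,0,0,0,0,1],[0.0215,-0.04,0,0,0,0,1],[0.0215,-0.04,0,0,0,0,1],[0.0215,-0.04,0,0,0,0,1],[0.0215,-0.04,0,0,0,0,1]]]' |head -2
python3 -m pendant '[[[0.0215,-0.04,0,0,0,0,1],[0.0215,-0.04,0,0,0,0,1],[0.0215,-0.04,0,0,0,0,1],[0.0215,-0.04,0,0,0,0,1],[0.0215,-0.04,0,0,0,0,1]]]'
cat > g.py <<'E'
import sys
from h import *
# g.py x y z : remaining shift to the target in tool axes
o=get_obs();M=Ro.from_quat(o['tool_rot']).as_matrix();d=np.array(list(map(float,sys.argv[1:4])))-o['position']
print('d_tool',(M.T@d).round(4),'tilt',M[:,2].round(4),'q6',o['q'][5].round(2),'phi',np.degrees(np.arctan2(M[1,0],M[0,0])).round(1),'t',o['time'],'F',o['ft_force'].round(2))
E
python3 g.py .6458 -.1108 .124
```

```text
time: 2.38
position: [0.2591, -0.3489, 0.2321]
tool_rot: [0.966, -0.259, 0.0, -0.0]
ft_force: [0.5, 0.5, -0.6]
grip_width: 0.0873
grip_force: 0.0
time: 3.0
position: [0.4534, -0.2302, 0.2321]
time: 3.62
position: [0.6463, -0.1106, 0.2318]
tool_rot: [0.966, -0.259, -0.0, 0.0]
ft_force: [0.3, -1.1, 0.2]
grip_width: 0.0871
grip_force: 0.0
d_tool [-0.0003  0.0003  0.1078] tilt [-5.e-04 -0.e+00 -1.e+00] q6 1.75 phi -30.0 t 3.625 F [ 0.27 -1.07  0.21]
```

```bash
python3 -m pendant '[[[0,0,0.03,0,0,0,1],[0,0,0.03,0,0,0,1],[0,0,0.025,0,0,0,1],[0,0,0.015,0,0,0,1],[0,0,0.0075,0,0,0,1]]]'
python3 g.py .6458 -.1108 .124
python3 - <<'E'
from m import *
a=cv2.resize(t['img'][130:210,240:340],None,fx=5,fy=5,interpolation=cv2.INTER_CUBIC);b=cv2.resize(s['img'][150:250,230:330],None,fx=4,fy=4,interpolation=cv2.INTER_CUBIC)
p=np.zeros((400,800,3),np.uint8);p[:,:400]=b;a=cv2.resize(a,(400,320));p[:320,400:]=a;cv2.imwrite('pics/w1.png',p[:,:,::-1])
E
```

```text
time: 4.25
position: [0.645, -0.1115, 0.124]
tool_rot: [0.966, -0.259, -0.001, -0.0]
ft_force: [-0.2, 0.2, -0.3]
grip_width: 0.0868
grip_force: 0.0
d_tool [ 0.0004 -0.0011 -0.    ] tilt [-1.e-03  4.e-04 -1.e+00] q6 1.75 phi -30.0 t 4.25 F [-0.22  0.24 -0.3 ]
(array([ 0.64577697, -0.11109149,  0.12541342]), np.float64(0.0019529618258676091)) (array([ 0.64074424, -0.2545459 ,  0.10322395]), np.float64(0.005135113335701))
W [ 0.6459 -0.111   0.13  ]
W [ 0.64   -0.1057  0.13  ]
Y [ 0.642  -0.2527  0.11  ]
Y [ 0.6316 -0.2454  0.11  ]
```

View pics/w1.png

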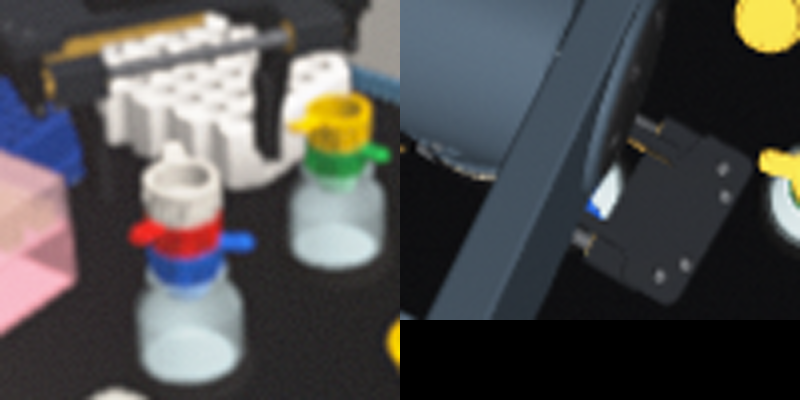

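The scene view shows the fingers flanking the white collar, with inner edges at about x=105 and 255 in the crop and the collar at 182. It is centred, so I'm closing gently.

```bash
python3 -m pendant '[[[0,-0.0005,0,0,0,0,0.6],[0,0,0,0,0,0,0.5],[0,0,0,0,0,0,0.42],[0,0,0,0,0,0,0.4],[0,0,0,0,0,0,0.38]]]' 8
python3 -m pendant '[[[0,0,0,0,0,0,0.35],[0,0,0,0,0,0,0.35],[0,0,0,0,0,0,0.35],[0,0,0,0,0,0,0.35],[0,0,0,0,0,0,0.35]]]' 8
python3 g.py .6458 -.1108 .124
```

```text
time: 4.97
position: [0.6456, -0.1112, 0.1251]
tool_rot: [0.966, -0.259, 0.0, 0.0]
ft_force: [0.1, -0.2, -0.1]
grip_width: 0.0451
grip_force: 0.0
time: 5.6
position: [0.6456, -0.1111, 0.125]
tool_rot: [0.966, -0.259, 0.0, -0.0]
ft_force: [0.6, -0.1, 0.1]
grip_width: 0.0306
grip_force: 0.0
d_tool [ 0.     -0.0004  0.001 ] tilt [ 0.  0. -1.] q6 1.75 phi -30.0 t 5.6 F [ 0.59 -0.07  0.07]
```

The width is 30 mm with no force, so the fingers have missed the collar. I'm looking before moving.

```bash
python3 - <<'E'
from m import *
p=overlay(s,(230,140,330,240),5.8,[circ(.6458,-.1108,.13,.02),circ(.6456,-.1111,.114,.004)])
q=overlay(t,(250,150,300,200),4,[])
f=np.zeros((580,800,3),np.uint8);f[:,:580]=p;f[:200,580:780]=q;cv2.imwrite('pics/w2.png',f[:,:,::-1])
E
```

```text
(array([ 0.64577697, -0.11109149,  0.12541342]), np.float64(0.0019529618258676091)) (array([ 0.64074424, -0.2545459 ,  0.10322395]), np.float64(0.005135113335701))
W [ 0.6459 -0.111   0.13  ]
W [ 0.64   -0.1057  0.13  ]
Y [ 0.642  -0.2527  0.11  ]
Y [ 0.6316 -0.2454  0.11  ]
```

View pics/w2.png

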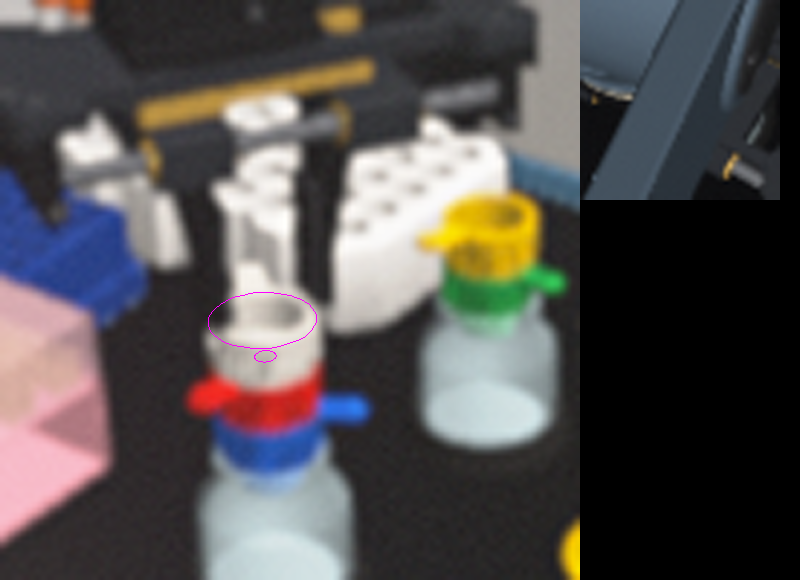

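The fingers appear behind or above the collar in the scene view: the tip midpoint is near crop (258,285) where I expected (265,356). I'll raise the arm clear and compare the real fingertips with the predicted wireframe in both views.

```bash
python3 -m pendant '[[[0,0,-0.02,0,0,0,0.4],[0,0,-0.02,0,0,0,0.5],[0,0,-0.02,0,0,0,0.6],[0,0,0,0,0,0,0.7],[0,0,0,0,0,0,0.7]]]'
cat > w.py <<'E'
from m import *
def wire(o):
    M=Ro.from_quat(o['tool_rot']).as_matrix();P=o['position'];g=o['grip_width']/2;L=[]
    for sg in(1,-1):
        pts=[(-.0095,sg*g,.011),(.0095,sg*g,.011),(.0095,sg*g,-.04),(-.0095,sg*g,-.04),(-.0095,sg*g,.011)]
        L.append(np.array([P+M@np.array(q) for q in pts]))
    L.append(np.array([P,P+M@np.array([0,0,-.1])]));return L
E
python3 - <<'E'
from w import *
o=get_obs();L=wire(o);print(o['position'],o['grip_width'])
f=np.zeros((600,800,3),np.uint8);f[:480,:480]=overlay(s,(220,100,340,220),4,L)
f[:320,480:]=overlay(t,(240,120,340,220),3.2,L)[:320,:320];cv2.imwrite('pics/w3.png',f[:,:,::-1])
E
```

```text
time: 6.32
position: [0.645, -0.111, 0.1842]
tool_rot: [0.966, -0.259, -0.001, -0.0]
ft_force: [-0.0, -0.1, -0.1]
grip_width: 0.0593
grip_force: 0.0
(array([ 0.64577697, -0.11109149,  0.12541342]), np.float64(0.0019529618258676091)) (array([ 0.64074424, -0.2545459 ,  0.10322395]), np.float64(0.005135113335701))
W [ 0.6459 -0.111   0.13  ]
W [ 0.64   -0.1057  0.13  ]
Y [ 0.642  -0.2527  0.11  ]
Y [ 0.6316 -0.2454  0.11  ]
[ 0.64475986 -0.11091169  0.18370206] 0.05996239863686009
```

View pics/w3.png

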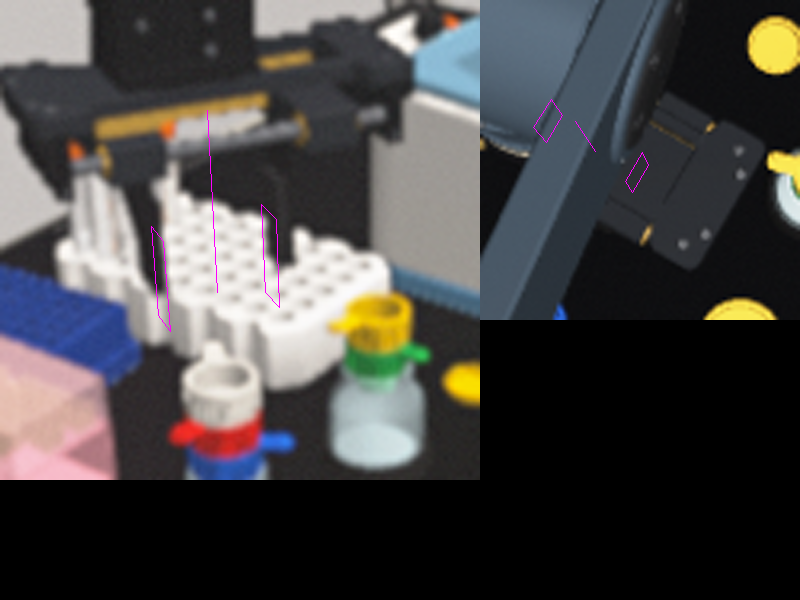

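```bash
python3 - <<'E' | tail -n +7
from w import *
o=get_obs();M=Ro.from_quat(o['tool_rot']).as_matrix();P=o['position']
for a in((291.6,193.4),(312.5,159.7)):
    X,e=tri(t,a,s,(296.2,131.5));print(X.round(4),e,'tool:',(M.T@(X-P)).round(4))
for zt in(-.06,-.08,-.1,-.12,-.14):
    print(zt,[(proj(t,[P+M@np.array([x,.095,zt])])[0]).round(1) for x in(.0375,-.0375)])
# tip height if vertical error only
for uv in((220+281/4,100+265/4),):
    for k in(0,.01,.02,.03):
        X=P+M@np.array([0,o['grip_width']/2,.011-k]);print(k,proj(s,[X])[0],uv)
E
```

```text
[ 0.6442 -0.1836  0.2512] 0.007727714272626682 tool: [ 0.0355  0.0633 -0.0674]
-0.06 [array([329.9, 170.4]), array([308.1, 207.4])]
-0.08 [array([330.3, 168.7]), array([307.9, 206.8])]
-0.1 [array([330.8, 166.9]), array([307.7, 206.2])]
-0.12 [array([331.3, 165. ]), array([307.4, 205.5])]
-0.14 [array([331.8, 163. ]), array([307.1, 204.8])]
0 [287.53261986 174.31705851] (290.25, 166.25)
0.01 [287.39020463 170.12476546] (290.25, 166.25)
0.02 [287.24600643 165.87767949] (290.25, 166.25)
0.03 [287.09999278 161.57475234] (290.25, 166.25)
```

The body position agrees laterally, with corners within about 3 px of prediction, but the fingertips sit about 20 mm higher than the text implies. I'm descending about 20 mm lower, open, and checking.

```bash
python3 -m pendant '[[[0,0,0,0,0,0,1],[0,0,0,0,0,0,1],[0,0,0,0,0,0,1],[0,0,0.025,0,0,0,1],[0,0,0.025,0,0,0,1]]]' >/dev/null
python3 -m pendant '[[[0,0,0.01,0,0,0,1],[0,0,0.01,0,0,0,1],[0,0,0.01,0,0,0,1],[0,0,0,0,0,0,0.7],[0,0,0,0,0,0,0.6]]]'
python3 g.py .6458 -.1108 .104
python3 - <<'E' |tail -1
from w import *
o=get_obs();L=wire(o);cv2.imwrite('pics/w4.png',overlay(s,(225,140,325,235),6,L)[:,:,::-1])
cv2.imwrite('/tmp/raw.png',s['img'][:,:,::-1]);print(o['grip_width'])
E
```

```text
time: 7.78
position: [0.646, -0.1113, 0.1054]
tool_rot: [0.966, -0.259, 0.0, 0.0]
ft_force: [-0.6, -0.1, 0.3]
grip_width: 0.0742
grip_force: 0.0
d_tool [-0.0004 -0.0003  0.0014] tilt [ 1.e-03 -3.e-04 -1.e+00] q6 1.75 phi -30.0 t 7.775 F [-0.6 -0.1  0.3]
0.0666804603206694
```

View pics/w4.png

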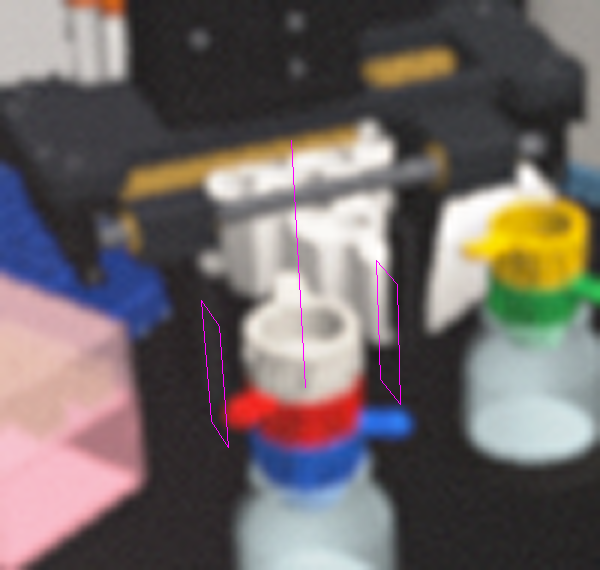

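The fingers flank the white collar in the w4 crop (right finger x≈400–435, left ≈200), but their ends are black on black. I'm closing gently to feel for it.

```bash
python3 -m pendant '[[[0,0,0,0,0,0,0.5],[0,0,0,0,0,0,0.4],[0,0,0,0,0,0,0.4],[0,0,0,0,0,0,0.4],[0,0,0,0,0,0,0.4]]]' 8
python3 -m pendant '[[[0,0,0,0,0,0,0.38],[0,0,0,0,0,0,0.38],[0,0,0,0,0,0,0.38],[0,0,0,0,0,0,0.38],[0,0,0,0,0,0,0.38]]]' 8
python3 g.py .6458 -.1108 .104
```

```text
time: 8.5
position: [0.6456, -0.1112, 0.1051]
tool_rot: [0.966, -0.259, 0.0, 0.0]
ft_force: [-0.6, 0.0, 1.4]
grip_width: 0.0402
grip_force: 8.0
time: 9.12
position: [0.6456, -0.1112, 0.1051]
tool_rot: [0.966, -0.259, 0.0, 0.0]
ft_force: [-0.2, -0.2, 2.9]
grip_width: 0.0403
grip_force: 8.0
d_tool [-0.     -0.0004  0.0011] tilt [ 2.e-04 -1.e-04 -1.e+00] q6 1.75 phi -30.0 t 9.125 F [-0.16 -0.17  2.88]
```

Gripped at 40 mm, with forces near zero. Now I lift and turn the long body away from the tablet.

```bash
python3 -m pendant '[[[0,0,-0.006,0,0,0,0.38],[0,0,-0.012,0,0,0,0.38],[0,0,-0.02,0,0,0,0.38],[0,0,-0.02,0,0,0,0.38],[0,0,-0.01,0,0,0,0.38]]]' 12
python3 -m pendant '[[[0,0,0,0,0,8,0.38],[0,0,0,0,0,8,0.38],[0,0,0,0,0,8,0.38],[0,0,0,0,0,6,0.38],[0,0,0,0,0,0,0.38]]]' 12
python3 g.py .438 -.0715 .03
python3 - <<'E' |tail -1
from m import *
f=np.zeros((480,800,3),np.uint8);f[:,:480]=cv2.resize(s['img'][120:240,220:340],None,fx=4,fy=4);f[:320,480:]=cv2.resize(t['img'][130:230,240:340],(320,320));cv2.imwrite('pics/l1.png',f[:,:,::-1])
E
```

```text
time: 9.75
position: [0.6464, -0.1114, 0.1749]
tool_rot: [0.966, -0.259, 0.001, 0.0]
ft_force: [0.9, -0.9, -0.7]
grip_width: 0.0401
grip_force: 12.0
time: 10.38
position: [0.6453, -0.1111, 0.1729]
tool_rot: [0.866, -0.499, -0.0, 0.0]
ft_force: [-0.3, 0.7, 0.5]
grip_width: 0.0404
grip_force: 12.0
d_tool [-0.1382  0.1595  0.143 ] tilt [-4.e-04  2.e-04 -1.e+00] q6 2.28 phi -59.9 t 10.375 F [-0.25  0.69  0.46]
Y [ 0.6316 -0.2454  0.11  ]
```

View pics/l1.png

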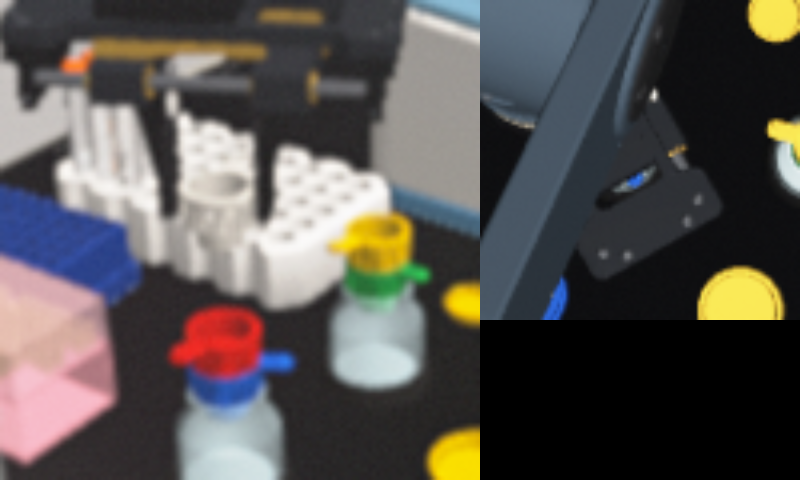

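The scene crop shows white held upright between the fingers at (215,200), with red and blue still seated at (225,340). On to the white dish.

```bash
python3 -m pendant '[[[-0.0276,0.0319,0,0,0,0,0.38],[-0.0276,0.0319,0,0,0,0,0.38],[-0.0276,0.0319,0,0,0,0,0.38],[-0.0276,0.0319,0,0,0,0,0.38],[-0.0276,0.0319,0,0,0,0,0.38]]]' |head -2
python3 -m pendant '[[[0,0,0.035,0,0,0,0.38],[0,0,0.04,0,0,0,0.38],[0,0,0.04,0,0,0,0.38],[0,0,0.025,0,0,0,0.38],[0,0,0.01,0,0,0,0.38]]]'
python3 g.py .438 -.0715 .011
```

```text
time: 11.1
position: [0.4372, -0.0712, 0.1732]
time: 11.72
position: [0.4381, -0.0714, 0.0218]
tool_rot: [0.866, -0.499, -0.001, 0.0]
ft_force: [1.2, -0.4, -0.5]
grip_width: 0.0399
grip_force: 12.0
d_tool [0.0001 0.0001 0.0108] tilt [-1.7e-03  7.0e-04 -1.0e+00] q6 2.2 phi -59.9 t 11.725 F [ 1.2  -0.42 -0.55]
```

```bash
python3 -m pendant '[[[0,0,0.003,0,0,0,0.38],[0,0,0.003,0,0,0,0.38],[0,0,0.002,0,0,0,0.38],[0,0,0,0,0,0,0.38],[0,0,0,0,0,0,0.38]]]'
python3 -m pendant '[[[0,0,0.001,0,0,0,0.38],[0,0,0,0,0,0,0.38],[0,0,0.001,0,0,0,0.38],[0,0,0,0,0,0,0.38],[0,0,0,0,0,0,0.38]]]'
python3 - <<'E' |tail -1
from w import *
f=np.zeros((560,800,3),np.uint8);f[:,:560]=cv2.resize(s['img'][220:320,300:400],(560,560));f[:240,560:]=cv2.resize(t['img'][240:290,240:290],(240,240));cv2.imwrite('pics/p1.png',f[:,:,::-1])
E
```

```text
time: 12.35
position: [0.4386, -0.0715, 0.0153]
tool_rot: [0.866, -0.5, 0.0, -0.0]
ft_force: [0.1, 1.2, -0.1]
grip_width: 0.0401
grip_force: 12.0
time: 12.98
position: [0.4384, -0.0715, 0.0129]
tool_rot: [0.866, -0.5, -0.0, -0.0]
ft_force: [0.1, -0.6, -0.2]
grip_width: 0.0406
grip_force: 12.0
Y [ 0.6316 -0.2454  0.11  ]
```

View pics/p1.png

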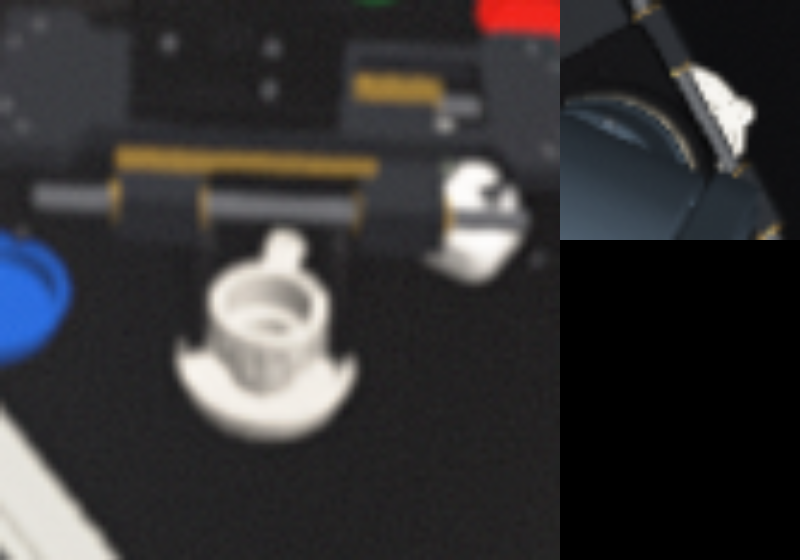

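The white strainer is inside the white dish, centred at crop (268,330) and upright. I'm lowering to contact.

```bash
for i in 1; do python3 -m pendant '[[[0,0,0.001,0,0,0,0.38],[0,0,0,0,0,0,0.38],[0,0,0.001,0,0,0,0.38],[0,0,0,0,0,0,0.38],[0,0,0,0,0,0,0.38]]]'; done
```

```text
time: 13.7
position: [0.4385, -0.0715, 0.011]
tool_rot: [0.866, -0.5, 0.0, -0.0]
ft_force: [-0.5, -0.0, 2.0]
grip_width: 0.0402
grip_force: 12.0
```

```bash
python3 -m pendant '[[[0,0,0.001,0,0,0,0.38],[0,0,0,0,0,0,0.38],[0,0,0,0,0,0,0.38],[0,0,0,0,0,0,0.38],[0,0,0,0,0,0,0.38]]]'
```

```text
time: 14.32
position: [0.4385, -0.0715, 0.0109]
tool_rot: [0.866, -0.5, 0.001, -0.0]
ft_force: [-0.9, 0.2, 11.1]
grip_width: 0.0402
grip_force: 12.0
```

Contact at TCP z = 0.011. Releasing, lifting, turning for the red one.

```bash
python3 -m pendant '[[[0,0,-0.0008,0,0,0,0.38],[0,0,0,0,0,0,0.45],[0,0,0,0,0,0,0.55],[0,0,0,0,0,0,0.7],[0,0,0,0,0,0,0.8]]]'
python3 -m pendant '[[[0,0,-0.02,0,0,0,0.8],[0,0,-0.04,0,0,0,1],[0,0,-0.04,0,0,0,1],[0,0,-0.05,0,0,-10.4,1],[0,0,0,0,0,-10.4,1]]]' |head -2
python3 -m pendant '[[[0,0,0,0,0,-10.4,1],[0,0,0,0,0,-10.4,1],[0,0,0,0,0,-10.4,1],[0,0,0,0,0,-10.4,1],[0,0,0,0,0,-10.4,1]]]' |head -2
python3 -m pendant '[[[0,0,0,0,0,-10.4,1],[0,0,0,0,0,-10.4,1],[0,0,0,0,0,-10.4,1],[0,0,0,0,0,-10.4,1],[0,0,0,0,0,-10.4,1]]]'
python3 g.py .6458 -.1108 .085
python3 - <<'E' |tail -1
from w import *
f=np.zeros((400,800,3),np.uint8);f[:,:400]=cv2.resize(s['img'][250:310,317:377],(400,400));f[:,400:]=cv2.resize(t['img'][240:290,240:290],(400,400));cv2.imwrite('pics/p2.png',f[:,:,::-1])
E
```

```text
time: 14.95
position: [0.4383, -0.0714, 0.0105]
tool_rot: [0.866, -0.5, -0.0, 0.0]
ft_force: [0.1, -0.7, 0.3]
grip_width: 0.0602
grip_force: 0.0
time: 15.58
position: [0.4408, -0.0725, 0.1641]
time: 16.2
position: [0.438, -0.0713, 0.1605]
time: 16.82
position: [0.438, -0.0713, 0.1605]
tool_rot: [0.843, 0.539, -0.0, -0.0]
ft_force: [-0.2, -0.7, 0.2]
grip_width: 0.0869
grip_force: 0.0
d_tool [0.0514 0.2052 0.0754] tilt [-7.e-04  3.e-04 -1.e+00] q6 0.02 phi 65.2 t 16.825 F [-0.22 -0.68  0.18]
Y [ 0.6316 -0.2454  0.11  ]
```

View pics/p2.png

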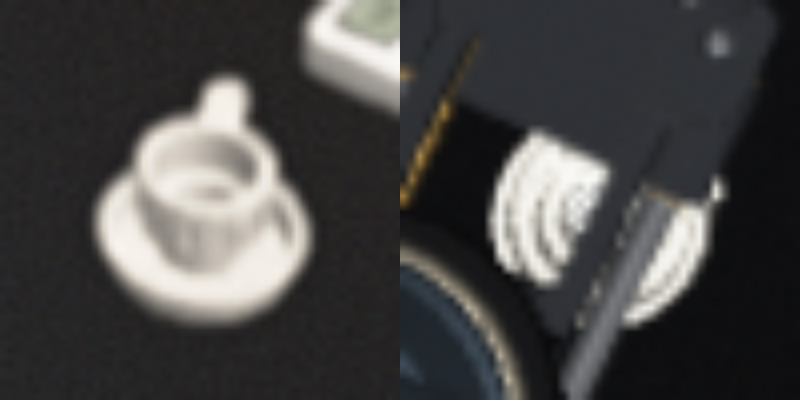

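White stands upright in its dish at crop (205,200). Red is next.

```bash
python3 -m pendant '[[[0.0103,0.041,0,0,0,0,1],[0.0103,0.041,0,0,0,0,1],[0.0103,0.041,0,0,0,0,1],[0.0103,0.041,0,0,0,0,1],[0.0103,0.041,0,0,0,0,1]]]' |head -2
python3 -m pendant '[[[0,0,0,0,0,0,1],[0,0,0.025,0,0,0,1],[0,0,0.025,0,0,0,1],[0,0,0.02,0,0,0,1],[0,0,0.0055,0,0,0,0.8]]]'
python3 g.py .6458 -.1108 .085
```

```text
time: 17.55
position: [0.6468, -0.1122, 0.1603]
time: 18.18
position: [0.6434, -0.1113, 0.0835]
tool_rot: [0.845, 0.535, -0.002, -0.002]
ft_force: [0.3, 0.6, -0.9]
grip_width: 0.0824
grip_force: 0.0
d_tool [ 0.0015  0.002  -0.0015] tilt [-0.0048  0.0016 -1.    ] q6 0.1 phi 64.7 t 18.175 F [ 0.31  0.64 -0.88]
```

```bash
python3 -m pendant '[[[0,0,0,0,0,0,0.6],[0,0,0,0,0,0,0.5],[0,0,0,0,0,0,0.45],[0,0,0,0,0,0,0.4],[0,0,0,0,0,0,0.38]]]' 6; python3 g.py .6458 -.1108 .085
python3 -m pendant '[[[0,0,0,0,0,0,0.38],[0,0,0,0,0,0,0.38],[0,0,0,0,0,0,0.38],[0,0,0,0,0,0,0.38],[0,0,0,0,0,0,0.38]]]' 10
python3 g.py .6458 -.1108 .085
```

```text
time: 18.8
position: [0.6461, -0.1122, 0.0857]
tool_rot: [0.844, 0.536, 0.0, 0.0]
ft_force: [-0.5, -0.1, 1.8]
grip_width: 0.0398
grip_force: 6.0
d_tool [ 0.0011 -0.0008  0.0007] tilt [ 7.e-04 -2.e-04 -1.e+00] q6 0.1 phi 64.8 t 18.8 F [-0.49 -0.12  1.79]
time: 19.42
position: [0.6461, -0.1122, 0.0857]
tool_rot: [0.844, 0.536, 0.0, 0.0]
ft_force: [-0.5, 0.2, 4.9]
grip_width: 0.0404
grip_force: 10.0
d_tool [ 0.0011 -0.0009  0.0007] tilt [ 7.e-04 -3.e-04 -1.e+00] q6 0.1 phi 64.8 t 19.425 F [-0.5   0.2   4.85]
```

```bash
python3 -m pendant '[[[0,0,-0.006,0,0,0,0.38],[0,0,-0.014,0,0,0,0.38],[0,0,-0.025,0,0,0,0.38],[0,0,-0.025,0,0,0,0.38],[0,0,-0.01,0,0,0,0.38]]]' 12
python3 -m pendant '[[[-0.0281,-0.0096,0,0,0,0,0.38],[-0.0281,-0.0096,0,0,0,0,0.38],[-0.0281,-0.0096,0,0,0,0,0.38],[-0.0281,-0.0096,0,0,0,0,0.38],[-0.0281,-0.0096,0,0,0,0,0.38]]]' |head -2
python3 -m pendant '[[[-0.0281,-0.0096,0,0,0,0,0.38],[-0.0281,-0.0096,0,0,0,0,0.38],[-0.0281,-0.0096,0,0,0,0,0.38],[-0.0281,-0.0096,0,0,0,0,0.38],[-0.0281,-0.0096,0,0,0,0,0.38]]]' |head -2
python3 g.py .440 -.325 .0117
python3 - <<'E' |tail -8
from m import *
for e in blobs(s,(0,150,120),(8,255,255),(255,100,425,310)): print('red',e)
for e in blobs(s,(100,120,60),(125,255,255),(255,170,425,310)): print('blue',e)
E
```

```text
time: 20.05
position: [0.6468, -0.1124, 0.1674]
tool_rot: [0.844, 0.536, 0.001, 0.001]
ft_force: [0.2, 0.1, -0.4]
grip_width: 0.0402
grip_force: 12.0
time: 20.68
position: [0.5415, -0.2193, 0.1649]
time: 21.3
position: [0.4384, -0.3259, 0.165]
d_tool [0.0015 0.0012 0.1533] tilt [-6.e-04  7.e-04 -1.e+00] q6 -0.4 phi 64.8 t 21.3 F [ 0.19 -0.04 -0.1 ]
W [ 0.6459 -0.111   0.13  ]
W [ 0.64   -0.1057  0.13  ]
Y [ 0.642  -0.2527  0.11  ]
Y [ 0.6316 -0.2454  0.11  ]
red (((397.6895446777344, 223.56654357910156), (16.39018440246582, 25.578041076660156), 102.25147247314453), 325.5)
red (((406.75701904296875, 162.5586700439453), (12.435688018798828, 19.68166732788086), 167.56732177734375), 173.5)
blue (((298.18408203125, 272.0309143066406), (23.385332107543945, 28.65057945251465), 107.4662857055664), 509.0)
blue (((277.850341796875, 212.80165100097656), (14.598860740661621, 26.664907455444336), 82.07830810546875), 268.5)
```

```bash
python3 -m pendant '[[[0.0005,0.0005,0.035,0,0,0,0.38],[0,0,0.04,0,0,0,0.38],[0,0,0.04,0,0,0,0.38],[0,0,0.025,0,0,0,0.38],[0,0,0.008,0,0,0,0.38]]]'
python3 -m pendant '[[[0,0,0.003,0,0,0,0.38],[0,0,0.001,0,0,0,0.38],[0,0,0,0,0,0,0.38],[0,0,0,0,0,0,0.38],[0,0,0,0,0,0,0.38]]]'
python3 g.py .440 -.325 .0117
```

```text
time: 22.02
position: [0.4396, -0.3238, 0.0156]
tool_rot: [0.844, 0.536, -0.0, -0.002]
ft_force: [0.3, -0.4, 0.1]
grip_width: 0.0402
grip_force: 12.0
time: 22.65
position: [0.4402, -0.3255, 0.0137]
tool_rot: [0.844, 0.536, 0.0, 0.0]
ft_force: [-0.2, -0.0, -0.8]
grip_width: 0.0403
grip_force: 12.0
d_tool [ 0.0004 -0.0004  0.002 ] tilt [ 5.e-04 -5.e-04 -1.e+00] q6 -0.4 phi 64.8 t 22.65 F [-0.21 -0.04 -0.79]
```

```bash
python3 -m pendant '[[[0,0,0.001,0,0,0,0.38],[0,0,0,0,0,0,0.38],[0,0,0.0008,0,0,0,0.38],[0,0,0,0,0,0,0.38],[0,0,0,0,0,0,0.38]]]'
python3 g.py .440 -.325 .0117
```

```text
time: 23.28
position: [0.4401, -0.3253, 0.0117]
tool_rot: [0.844, 0.536, -0.0, 0.0]
ft_force: [-1.3, 0.2, 2.9]
grip_width: 0.0402
grip_force: 12.0
d_tool [ 0.0003 -0.0002 -0.    ] tilt [ 0.e+00 -1.e-04 -1.e+00] q6 -0.4 phi 64.8 t 23.275 F [-1.3   0.24  2.88]
```

```bash
python3 -m pendant '[[[0,0,0,0,0,0,0.45],[0,0,0,0,0,0,0.55],[0,0,0,0,0,0,0.7],[0,0,0,0,0,0,0.8],[0,0,-0.01,0,0,0,0.9]]]'
python3 -m pendant '[[[0,0,-0.02,0,0,0,1],[0,0,-0.04,0,0,0,1],[0,0,-0.04,0,0,0,1],[0,0,-0.04,0,0,0,1],[0,0,0,0,0,0,1]]]' |head -2
python3 -m pendant '[[[0.03,0.0304,0,0,0,0,1],[0.03,0.0304,0,0,0,0,1],[0.03,0.0304,0,0,0,0,1],[0.03,0.0304,0,0,0,0,1],[0.03,0.0304,0,0,0,0,1]]]' |head -2
python3 -m pendant '[[[0,0,0,0,0,0,1],[0,0,0,0,0,0,1],[0,0,0,0,0,0,1],[0,0,0,0,0,0,1],[0,0,0,0,0,0,1]]]'
python3 g.py .6415 -.254 .0855
python3 - <<'E' |tail -n +7
from w import *
for c,r in((s,(380,195,420,245)),(t,(350,240,400,290))):
    for e in blobs(c,(0,150,90),(8,255,255),r): print('red',e)
f=np.zeros((480,800,3),np.uint8);f[:,:480]=cv2.resize(s['img'][160:240,255:335],(480,480));f[:320,480:]=cv2.resize(s['img'][195:245,373:423],(320,320));cv2.imwrite('pics/r1.png',f[:,:,::-1])
E
```

```text
time: 23.9
position: [0.4396, -0.3248, 0.0211]
tool_rot: [0.844, 0.536, -0.0, -0.001]
ft_force: [0.7, -0.7, 0.6]
grip_width: 0.0701
grip_force: 0.0
time: 24.52
position: [0.4418, -0.3271, 0.1653]
time: 25.15
position: [0.6418, -0.2532, 0.16]
time: 25.78
position: [0.6409, -0.2547, 0.1617]
tool_rot: [0.844, 0.536, -0.0, 0.0]
ft_force: [0.5, -0.2, -0.5]
grip_width: 0.0869
grip_force: 0.0
d_tool [0.0009 0.0002 0.0762] tilt [ 0. -0. -1.] q6 -0.1 phi 64.8 t 25.775 F [ 0.54 -0.17 -0.51]
red (((375.3607482910156, 266.7835693359375), (24.83605194091797, 27.39642906188965), 34.70674133300781), 523.5)
```

View pics/r1.png

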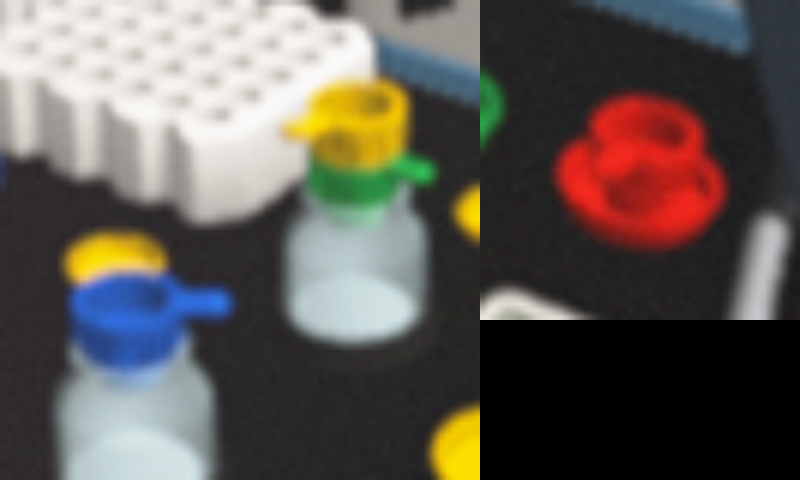

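Red stands upright in its dish at crop (645,165), blue still sits on its jar at (130,310), and yellow on green at (355,130). Now gripping yellow.

```bash
python3 -m pendant '[[[0.0008,0,0.02,0,0,0,1],[0,0,0.025,0,0,0,1],[0,0,0.02,0,0,0,1],[0,0,0.011,0,0,0,1],[0,0,0,0,0,0,0.9]]]'|head -2
python3 -m pendant '[[[0,0,0,0,0,0,0.7],[0,0,0,0,0,0,0.55],[0,0,0,0,0,0,0.45],[0,0,0,0,0,0,0.4],[0,0,0,0,0,0,0.38]]]' 6
python3 -m pendant '[[[0,0,0,0,0,0,0.38],[0,0,0,0,0,0,0.38],[0,0,0,0,0,0,0.38],[0,0,0,0,0,0,0.38],[0,0,0,0,0,0,0.38]]]' 10
python3 g.py .6415 -.254 .0855
```

```text
time: 26.5
position: [0.6413, -0.2533, 0.0845]
time: 27.12
position: [0.6419, -0.2536, 0.0857]
tool_rot: [0.844, 0.536, 0.0, 0.0]
ft_force: [-0.1, -0.2, 1.2]
grip_width: 0.0402
grip_force: 6.0
time: 27.75
position: [0.6419, -0.2535, 0.0857]
tool_rot: [0.844, 0.536, 0.0, 0.0]
ft_force: [0.3, 0.3, 2.4]
grip_width: 0.0403
grip_force: 10.0
d_tool [-0.0006 -0.0002  0.0002] tilt [ 3.e-04 -1.e-04 -1.e+00] q6 -0.1 phi 64.8 t 27.75 F [0.27 0.31 2.4 ]
```

```bash
python3 -m pendant '[[[0,0,-0.006,0,0,0,0.38],[0,0,-0.014,0,0,0,0.38],[0,0,-0.02,0,0,0,0.38],[0,0,-0.015,0,0,0,0.38],[0,0,-0.01,0,0,0,0.38]]]' 12 |head -2
python3 -m pendant '[[[0,0,0,0,0,8,0.38],[0,0,0,0,0,8,0.38],[0,0,0,0,0,8,0.38],[0,0,0,0,0,8,0.38],[0,0,0,0,0,8,0.38]]]' |head -2
python3 -m pendant '[[[0,0,0,0,0,8,0.38],[0,0,0,0,0,8,0.38],[0,0,0,0,0,8.8,0.38],[0,0,0,0,0,0,0.38],[0,0,0,0,0,0,0.38]]]'
python3 g.py .531 -.2 .0117
python3 - <<'E' |tail -n +7
from m import *
for n,lo,hi in (('y',(20,120,100),(32,255,255)),('g',(50,100,60),(85,255,255))):
  for e in blobs(s,lo,hi,(255,80,425,260)): print(n,e)
E
```

```text
time: 28.38
position: [0.6424, -0.2538, 0.1525]
time: 29.0
position: [0.6417, -0.2534, 0.1507]
time: 29.62
position: [0.6417, -0.2535, 0.1506]
tool_rot: [1.0, 0.001, -0.0, -0.0]
ft_force: [0.3, -0.2, 0.0]
grip_width: 0.0402
grip_force: 12.0
d_tool [-0.1105 -0.0537  0.1389] tilt [-1.e-04  1.e-04 -1.e+00] q6 1.03 phi 0.1 t 29.625 F [ 0.27 -0.24  0.04]
y (((272.7137145996094, 201.99301147460938), (6.303343772888184, 18.789541244506836), 83.70156860351562), 75.0)
y (((338.4259033203125, 195.58663940429688), (10.157137870788574, 15.869440078735352), 97.70046997070312), 123.5)
y (((316.5718994140625, 157.2380828857422), (11.43391227722168, 19.874982833862305), 14.777104377746582), 161.0)
g (((363.59893798828125, 211.25991821289062), (16.9310302734375, 25.069869995117188), 98.42527770996094), 330.0)
g (((315.5706787109375, 187.0236358642578), (13.175718307495117, 20.22992515563965), 87.95428466796875), 194.5)
```

```bash
python3 -m pendant '[[[-0.0221,-0.0107,0,0,0,0,0.38],[-0.0221,-0.0107,0,0,0,0,0.38],[-0.0221,-0.0107,0,0,0,0,0.38],[-0.0221,-0.0107,0,0,0,0,0.38],[-0.0221,-0.0107,0,0,0,0,0.38]]]' |head -2
python3 -m pendant '[[[0,0,0.03,0,0,0,0.38],[0,0,0.03,0,0,0,0.38],[0,0,0.02,0,0,0,0.38],[0,0,0,0,0,0,0.38],[0,0,0,0,0,0,0.38]]]' |head -2
python3 g.py .531 -.2 .0117
python3 - <<'E' |tail -n +7
from m import *
for nm,c,r in(('s',s,(255,150,425,260)),('t',t,(225,115,415,290))):
  for e in blobs(c,(20,120,80),(32,255,255),r): print(nm,e)
E
```

```text
time: 30.35
position: [0.5306, -0.1998, 0.1506]
time: 30.98
position: [0.5319, -0.2004, 0.0712]
d_tool [-0.001  -0.0004  0.0595] tilt [ 1.2e-03 -7.0e-04 -1.0e+00] q6 1.01 phi 0.0 t 30.975 F [ 0.01 -0.19 -0.3 ]
s (((273.0177307128906, 201.86126708984375), (6.862019062042236, 17.978445053100586), 83.3053970336914), 79.5)
s (((344.1142883300781, 209.5479736328125), (13.316555976867676, 26.009218215942383), 9.302342414855957), 217.5)
t (((389.1558837890625, 184.13336181640625), (17.840789794921875, 17.946205139160156), 90.88712310791016), 249.5)
t (((332.287109375, 133.64410400390625), (17.370710372924805, 17.629661560058594), 73.45404815673828), 239.0)
```

```bash
python3 - <<'E' |tail -n +7
from m import *
print(s['img'][236:246:3,328:356:4])
cv2.imwrite('pics/y1.png',cv2.resize(s['img'][170:260,290:400],(733,600))[:,:,::-1])
E
```

```text
[250 224   0]
  [249 223   0]
  [249 221   0]
  [249 222   0]
  [248 214   0]
  [233 186   1]]

 [[166 133  22]
  [250 222   0]
  [249 221   0]
  [249 221   0]
  [249 221   0]
  [248 220   0]
  [204 160  17]]

 [[ 40  36  38]
  [196 155  15]
  [247 211   0]
  [250 222   0]
  [249 219   0]
  [246 207   0]
  [ 71  58  37]]

 [[ 38  37  38]
  [ 65  53  33]
  [137 109  28]
  [177 140   8]
  [181 143  23]
  [108  85  32]
  [ 37  32  35]]]
```

View pics/y1.png

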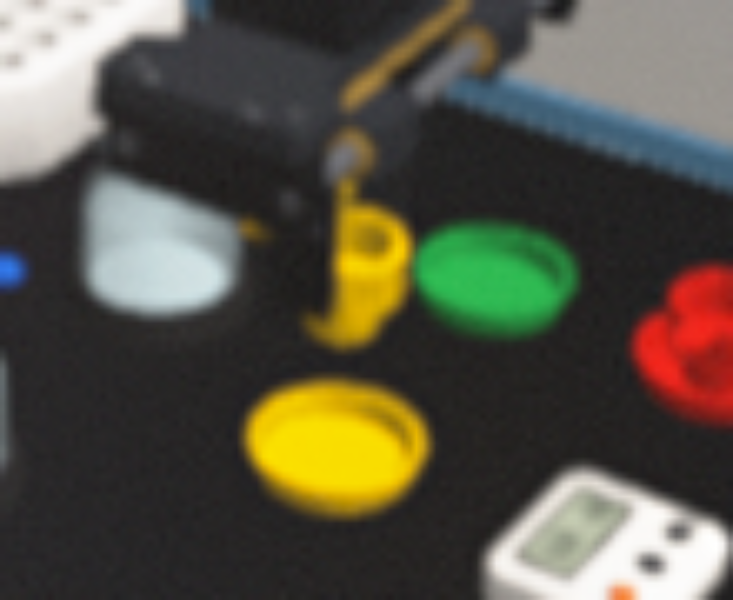

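Yellow is held upright at crop (370,270), above the large yellow dish at (340,445). I'm lowering it.

```bash
python3 -m pendant '[[[-0.0005,0,0.025,0,0,0,0.38],[0,0,0.02,0,0,0,0.38],[0,0,0.01,0,0,0,0.38],[0,0,0.001,0,0,0,0.38],[0,0,0,0,0,0,0.38]]]'
python3 g.py .531 -.2 .0117
```

```text
time: 31.8
position: [0.5313, -0.2003, 0.0151]
tool_rot: [1.0, 0.0, 0.001, 0.0]
ft_force: [0.0, -0.1, -0.3]
grip_width: 0.0399
grip_force: 12.0
d_tool [-0.0003 -0.0003  0.0034] tilt [ 1.1e-03 -7.0e-04 -1.0e+00] q6 1.01 phi 0.0 t 31.8 F [ 0.01 -0.08 -0.34]
```

```bash
python3 -m pendant '[[[0,0,0.001,0,0,0,0.38],[0,0,0,0,0,0,0.38],[0,0,0.001,0,0,0,0.38],[0,0,0,0,0,0,0.38],[0,0,0,0,0,0,0.38]]]'
python3 g.py .531 -.2 .0117
```

```text
time: 32.42
position: [0.5307, -0.2001, 0.0124]
tool_rot: [1.0, 0.0, -0.0, -0.0]
ft_force: [0.0, 0.1, -0.2]
grip_width: 0.0403
grip_force: 12.0
d_tool [ 0.0003 -0.0001  0.0007] tilt [-0.  0. -1.] q6 1.01 phi 0.0 t 32.425 F [ 0.01  0.1  -0.18]
```

```bash
python3 -m pendant '[[[0,0,0.001,0,0,0,0.38],[0,0,0,0,0,0,0.38],[0,0,0,0,0,0,0.38],[0,0,0,0,0,0,0.45],[0,0,0,0,0,0,0.5]]]'
python3 -m pendant '[[[0,0,0,0,0,0,0.65],[0,0,0,0,0,0,0.8],[0,0,-0.01,0,0,0,0.9],[0,0,-0.03,0,0,0,1],[0,0,-0.04,0,0,0,1]]]'|head -2
python3 -m pendant '[[[0,0,-0.05,0,0,0,1],[0,0,-0.01,0,0,0,1],[0.02,0.01,0,0,0,0,1],[0.04,0.02,0,0,0,0,1],[0.05,0.024,0,0,0,0,1]]]'|head -2
python3 -m pendant '[[[0,0,0,0,0,0,1],[0,0,0,0,0,0,1],[0,0,0,0,0,0,1],[0,0,0,0,0,0,1],[0,0,0,0,0,0,1]]]'|head -2
python3 g.py .6415 -.2535 .0657
python3 - <<'E' |tail -n +7
from m import *
for nm,c,r in(('s',s,(320,210,360,260)),('t',t,(300,205,345,250))):
  for e in blobs(c,(20,120,80),(35,255,255),r): print(nm,e)
for e in blobs(s,(50,100,60),(85,255,255),(255,80,425,260)): print('g',e)
E
```

```text
time: 33.05
position: [0.5308, -0.2001, 0.0114]
tool_rot: [1.0, 0.0, 0.0, 0.0]
ft_force: [-0.2, 0.2, -0.1]
grip_width: 0.0427
grip_force: 0.0
time: 33.67
position: [0.5301, -0.1997, 0.092]
time: 34.3
position: [0.6406, -0.2538, 0.1509]
time: 34.92
position: [0.6404, -0.2537, 0.1518]
d_tool [ 0.0011 -0.0002  0.0861] tilt [-0.  0. -1.] q6 1.03 phi 0.0 t 34.925 F [-0.03 -0.23 -0.11]
g (((363.69683837890625, 211.3032989501953), (16.904380798339844, 25.06093406677246), 98.64097595214844), 328.5)
g (((315.6510314941406, 187.05418395996094), (13.194751739501953, 20.448102951049805), 89.155517578125), 194.0)
```

```bash
sed -i '/^print\|^for n,zz/,/^def/{/^def/!d}' m.py; cat m.py | head -5; python3 - <<'E'
from m import *
for nm,c,r in(('s',s,(320,205,362,260)),('t',t,(300,205,345,250))):
  for e in blobs(c,(20,120,80),(35,255,255),r): print(nm,np.round(e[0][0],1),np.round(e[0][1],1),e[1])
E
python3 -m pendant '[[[0.001,0,0.025,0,0,0,1],[0,0,0.025,0,0,0,1],[0,0,0.02,0,0,0,1],[0,0,0.012,0,0,0,1],[0,0,0.004,0,0,0,0.9]]]'|head -2
python3 -m pendant '[[[0,0,0,0,0,0,0.7],[0,0,0,0,0,0,0.55],[0,0,0,0,0,0,0.45],[0,0,0,0,0,0,0.4],[0,0,0,0,0,0,0.38]]]' 6
python3 -m pendant '[[[0,0,0,0,0,0,0.38],[0,0,0,0,0,0,0.38],[0,0,0,0,0,0,0.38],[0,0,0,0,0,0,0.38],[0,0,0,0,0,0,0.38]]]' 10
python3 g.py .6415 -.2535 .0657
```

```text
from h import *
from scipy.optimize import least_squares
t=camera('top');s=camera('scene')
def circ(x,y,z,r,a=np.linspace(0,2*np.pi,49)):return np.c_[x+r*np.cos(a),y+r*np.sin(a),0*a+z]
def overlay(c,roi,f,items):
s [339.3 233.9] [24.5 30.2] 558.0
time: 35.75
position: [0.6416, -0.2539, 0.0647]
time: 36.38
position: [0.6419, -0.2541, 0.0658]
tool_rot: [1.0, 0.0, 0.0, 0.0]
ft_force: [0.9, 0.7, 0.2]
grip_width: 0.0399
grip_force: 6.0
time: 37.0
position: [0.6419, -0.2541, 0.0657]
tool_rot: [1.0, 0.0, 0.0, 0.0]
ft_force: [-1.0, 0.8, 4.3]
grip_width: 0.0401
grip_force: 10.0
d_tool [-0.0004 -0.0006  0.    ] tilt [ 3.e-04 -2.e-04 -1.e+00] q6 1.03 phi 0.0 t 37.0 F [-0.96  0.83  4.27]
```

```bash
python3 -m pendant '[[[0,0,-0.006,0,0,0,0.38],[0,0,-0.014,0,0,0,0.38],[0,0,-0.025,0,0,0,0.38],[0,0,-0.025,0,0,0,0.38],[0,0,-0.01,0,0,0,0.38]]]' 12 |head -2
python3 -m pendant '[[[0,0,0,0,0,-7.5,0.38],[0,0,0,0,0,-7.5,0.38],[0,0,0,0,0,-7.5,0.38],[0,0,0,0,0,-7.5,0.38],[0,0,0,0,0,-7.5,0.38]]]' |head -2
python3 -m pendant '[[[0,0,0,0,0,-7.5,0.38],[0,0,0,0,0,-7.5,0.38],[0,0,0,0,0,-7.5,0.38],[0,0,0,0,0,-7.5,0.38],[0,0,0,0,0,-7.5,0.38]]]'
python3 g.py .535 -.3265 .0117
```

```text
time: 37.62
position: [0.6429, -0.2546, 0.148]
time: 38.25
position: [0.6414, -0.2538, 0.145]
time: 38.88
position: [0.6414, -0.2538, 0.145]
tool_rot: [0.792, 0.611, -0.0, -0.001]
ft_force: [0.2, 0.1, -0.3]
grip_width: 0.0395
grip_force: 12.0
d_tool [-0.0975 -0.0843  0.1334] tilt [-9.e-04  6.e-04 -1.e+00] q6 -0.28 phi 75.3 t 38.875 F [ 0.17  0.15 -0.3 ]
```

```bash
python3 -m pendant '[[[-0.0195,-0.0169,0,0,0,0,0.38],[-0.0195,-0.0169,0,0,0,0,0.38],[-0.0195,-0.0169,0,0,0,0,0.38],[-0.0195,-0.0169,0,0,0,0,0.38],[-0.0195,-0.0169,0,0,0,0,0.38]]]' |head -2
python3 -m pendant '[[[0,0,0.03,0,0,0,0.38],[0,0,0.04,0,0,0,0.38],[0,0,0.035,0,0,0,0.38],[0,0,0.02,0,0,0,0.38],[0,0,0.005,0,0,0,0.38]]]'
python3 g.py .535 -.3265 .0117
python3 - <<'E'
from m import *
for nm,c,r in(('s',s,(340,185,385,230)),('s',s,(295,165,335,200))):
  for e in blobs(c,(50,100,60),(85,255,255),r): print(nm,np.round(e[0][0],1),np.round(e[0][1],1),e[1])
E
```

```text
time: 39.5
position: [0.534, -0.3265, 0.1452]
time: 40.12
position: [0.5344, -0.3258, 0.0142]
tool_rot: [0.793, 0.609, -0.0, -0.001]
ft_force: [-0.1, 0.3, -0.2]
grip_width: 0.0399
grip_force: 12.0
d_tool [-0.0005  0.0008  0.0025] tilt [-0.0018  0.0016 -1.    ] q6 -0.46 phi 75.0 t 40.125 F [-0.06  0.28 -0.18]
s [362.9 209.2] [21.5 24.2] 362.0
```

```bash
python3 -m pendant '[[[0,0,0,0,0,0,0.38],[0,0,0.001,0,0,0,0.38],[0,0,0.001,0,0,0,0.38],[0,0,0,0,0,0,0.38],[0,0,0,0,0,0,0.38]]]'
python3 -m pendant '[[[0,0,0.001,0,0,0,0.38],[0,0,0,0,0,0,0.38],[0,0,0,0,0,0,0.38],[0,0,0,0,0,0,0.38],[0,0,0,0,0,0,0.38]]]'
```

```text
time: 40.85
position: [0.535, -0.3264, 0.0135]
tool_rot: [0.793, 0.609, 0.0, 0.0]
ft_force: [0.2, -0.6, -0.7]
grip_width: 0.0401
grip_force: 12.0
time: 41.48
position: [0.535, -0.3263, 0.0125]
tool_rot: [0.793, 0.609, 0.0, 0.0]
ft_force: [-0.1, 0.1, -0.1]
grip_width: 0.0398
grip_force: 12.0
```

```bash
python3 -m pendant '[[[0,0,0.001,0,0,0,0.38],[0,0,0,0,0,0,0.38],[0,0,0,0,0,0,0.38],[0,0,0,0,0,0,0.45],[0,0,0,0,0,0,0.5]]]'
python3 -m pendant '[[[0,0,0,0,0,0,0.65],[0,0,0,0,0,0,0.8],[0,0,-0.01,0,0,0,0.9],[0,0,-0.03,0,0,0,1],[0,0,-0.04,0,0,0,1]]]'|head -2
python3 -m pendant '[[[0,0,-0.05,0,0,0,1],[0,0,-0.01,0,0,0,1],[0,0,0,0,0,10,1],[0,0,0,0,0,10,1],[0,0,0,0,0,10,1]]]'|head -2
python3 -m pendant '[[[0.0461,-0.0147,0,0,0,0,1],[0.0461,-0.0147,0,0,0,0,1],[0.0461,-0.0147,0,0,0,0,1],[0.0461,-0.0147,0,0,0,0,1],[0.0461,-0.0147,0,0,0,0,1]]]'|head -2
python3 -m pendant '[[[0,0,0,0,0,0,1],[0,0,0,0,0,0,1],[0,0,0,0,0,0,1],[0,0,0,0,0,0,1],[0,0,0,0,0,0,1]]]'|head -2
python3 g.py .646 -.1115 .0657
```

```text
time: 42.1
position: [0.535, -0.3264, 0.0113]
tool_rot: [0.793, 0.609, 0.0, 0.0]
ft_force: [-0.4, -0.5, -1.3]
grip_width: 0.0422
grip_force: 0.0
time: 42.72
position: [0.5344, -0.3259, 0.0919]
time: 43.35
position: [0.5344, -0.3258, 0.1509]
time: 43.98
position: [0.6458, -0.1097, 0.1508]
time: 44.6
position: [0.6456, -0.1123, 0.1515]
d_tool [ 0.0008 -0.0003  0.0858] tilt [-0. -0. -1.] q6 0.44 phi 44.9 t 44.6 F [0.45 0.09 0.39]
```

```bash
python3 -m pendant '[[[0.0008,0,0.025,0,0,0,1],[0,0,0.025,0,0,0,1],[0,0,0.02,0,0,0,1],[0,0,0.012,0,0,0,1],[0,0,0.004,0,0,0,0.9]]]'|head -2
python3 -m pendant '[[[0,0,0,0,0,0,0.7],[0,0,0,0,0,0,0.55],[0,0,0,0,0,0,0.45],[0,0,0,0,0,0,0.4],[0,0,0,0,0,0,0.38]]]' 6
python3 -m pendant '[[[0,0,0,0,0,0,0.38],[0,0,0,0,0,0,0.38],[0,0,0,0,0,0,0.38],[0,0,0,0,0,0,0.38],[0,0,0,0,0,0,0.38]]]' 10
python3 g.py .646 -.1115 .0657
```

```text
time: 45.22
position: [0.6461, -0.1109, 0.0648]
time: 45.85
position: [0.6466, -0.1108, 0.0658]
tool_rot: [0.924, 0.383, 0.0, 0.0]
ft_force: [-0.4, 0.3, 1.2]
grip_width: 0.0405
grip_force: 6.0
time: 46.48
position: [0.6466, -0.1108, 0.0657]
tool_rot: [0.924, 0.383, 0.0, 0.0]
ft_force: [0.7, -0.1, 3.7]
grip_width: 0.0405
grip_force: 10.0
d_tool [-0.0009  0.      0.    ] tilt [ 4.e-04 -1.e-04 -1.e+00] q6 0.45 phi 45.0 t 46.475 F [ 0.66 -0.06  3.66]
```

```bash
python3 -m pendant '[[[0,0,-0.006,0,0,0,0.38],[0,0,-0.014,0,0,0,0.38],[0,0,-0.025,0,0,0,0.38],[0,0,-0.025,0,0,0,0.38],[0,0,-0.01,0,0,0,0.38]]]' 12 |head -2
python3 -m pendant '[[[0,0,0,0,0,-8,0.38],[0,0,0,0,0,-8,0.38],[0,0,0,0,0,-8,0.38],[0,0,0,0,0,-8,0.38],[0,0,0,0,0,-8,0.38]]]' |head -2
python3 -m pendant '[[[0,0,0,0,0,-8,0.38],[0,0,0,0,0,-7,0.38],[0,0,0,0,0,0,0.38],[0,0,0,0,0,0,0.38],[0,0,0,0,0,0,0.38]]]'
python3 g.py .541 -.045 .0117
```

```text
time: 47.1
position: [0.6475, -0.1111, 0.1478]
time: 47.72
position: [0.646, -0.1106, 0.1451]
time: 48.35
position: [0.6464, -0.1108, 0.1454]
tool_rot: [0.643, 0.766, -0.0, -0.0]
ft_force: [-0.8, -0.8, -0.6]
grip_width: 0.0405
grip_force: 12.0
d_tool [ 0.083  -0.0924  0.1337] tilt [-1.e-04  1.e-04 -1.e+00] q6 -0.51 phi 100.0 t 48.35 F [-0.85 -0.79 -0.57]
```

```bash
python3 -m pendant '[[[0.0166,-0.0185,0,0,0,0,0.38],[0.0166,-0.0185,0,0,0,0,0.38],[0.0166,-0.0185,0,0,0,0,0.38],[0.0166,-0.0185,0,0,0,0,0.38],[0.0166,-0.0185,0,0,0,0,0.38]]]' |head -2
python3 -m pendant '[[[0,0,0.03,0,0,0,0.38],[0,0,0.04,0,0,0,0.38],[0,0,0.02,0,0,0,0.38],[0,0,0,0,0,0,0.38],[0,0,0,0,0,0,0.38]]]' 
python3 -m pendant '[[[0,0,0.02,0,0,0,0.38],[0,0,0.015,0,0,0,0.38],[0,0,0.005,0,0,0,0.38],[0,0,0,0,0,0,0.38],[0,0,0,0,0,0,0.38]]]' 
python3 g.py .541 -.045 .0117
```

```text
time: 48.98
position: [0.5403, -0.0448, 0.1456]
time: 49.6
position: [0.5417, -0.0453, 0.0562]
tool_rot: [0.643, 0.766, 0.0, 0.001]
ft_force: [0.4, -0.2, -1.1]
grip_width: 0.0401
grip_force: 12.0
time: 50.22
position: [0.5413, -0.0452, 0.0159]
tool_rot: [0.643, 0.766, 0.0, 0.0]
ft_force: [0.0, 0.3, -0.1]
grip_width: 0.0404
grip_force: 12.0
d_tool [ 0.0003 -0.0003  0.0042] tilt [ 9.e-04 -3.e-04 -1.e+00] q6 -0.46 phi 100.0 t 50.225 F [ 0.03  0.27 -0.15]
```

```bash
python3 -m pendant '[[[0,0,0.001,0,0,0,0.38],[0,0,0.001,0,0,0,0.38],[0,0,0.001,0,0,0,0.38],[0,0,0,0,0,0,0.38],[0,0,0,0,0,0,0.38]]]'
python3 -m pendant '[[[0,0,0.001,0,0,0,0.38],[0,0,0,0,0,0,0.38],[0,0,0,0,0,0,0.38],[0,0,0,0,0,0,0.45],[0,0,0,0,0,0,0.5]]]'
python3 -m pendant '[[[0,0,0,0,0,0,0.65],[0,0,0,0,0,0,0.75],[0,0,-0.01,0,0,0,0.75],[0,0,-0.03,0,0,0,0.75],[0,0,-0.04,0,0,0,0.75]]]'|head -2
python3 -m pendant '[[[0,0,-0.05,0,0,0,1],[0,0,-0.05,0,0,0,1],[0,0,-0.03,0,0,0,1],[0,0,0,0,0,0,1],[0,0,0,0,0,0,1]]]'
python3 g.py .5 -.5 .2
```

```text
time: 50.85
position: [0.5409, -0.0451, 0.0124]
tool_rot: [0.643, 0.766, -0.0, -0.0]
ft_force: [-0.9, -0.2, -0.5]
grip_width: 0.0402
grip_force: 12.0
time: 51.48
position: [0.5409, -0.0451, 0.0114]
tool_rot: [0.643, 0.766, 0.0, 0.0]
ft_force: [0.4, 0.6, -0.3]
grip_width: 0.0426
grip_force: 0.0
time: 52.1
position: [0.5402, -0.045, 0.092]
time: 52.72
position: [0.5399, -0.0449, 0.2208]
tool_rot: [0.643, 0.766, -0.0, -0.001]
ft_force: [-0.1, -0.2, 0.9]
grip_width: 0.0871
grip_force: 0.0
d_tool [-0.4412 -0.1185  0.0206] tilt [-1.6e-03  5.0e-04 -1.0e+00] q6 -0.46 phi 100.0 t 52.725 F [-0.06 -0.24  0.92]
```

```bash
python3 - <<'E'
from m import *
f=np.zeros((600,800,3),np.uint8);f[:,:]=cv2.resize(s['img'][180:315,255:435],(800,600),interpolation=cv2.INTER_CUBIC)
f[430:600,570:]=cv2.resize(t['img'][150:290,225:415],(230,170));cv2.imwrite('pics/fin.png',f[:,:,::-1])
E
```

```text
(no output)
```

View pics/fin.png

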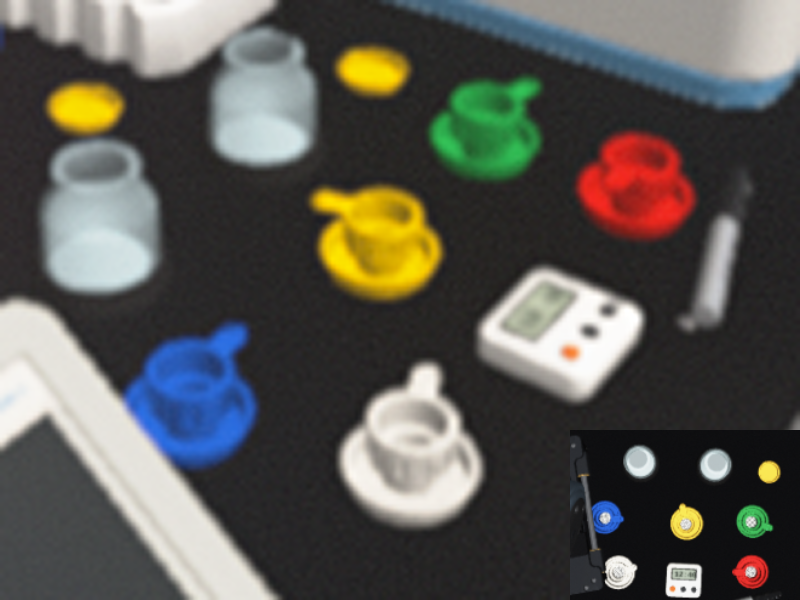

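All five strainers stand upright and near-centred in the dishes of their own colour: blue (188,390), white (410,450), yellow (383,240), green (487,125) and red (637,180). Both jars are empty and the arm is clear.

```bash
python3 -c "
from rig import hand_in
print(hand_in())"
```

```text
the job is handed in; nothing more can be done
None
```

Job handed in at about 53 s: all five strainers stand upright near the middle of their own-colour dishes, with yellow in the largest yellow dish and the arm clear; the one miss was my first close on white, which passed above the collar without touching it.

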